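Hang the S-hook in the brush-drying stand

TASK

Take the wooden S-hook out of its slotted block and hang it on the brush-drying stand whose flat steel arm has the one large round hole (not the stand with the small pin holes): the hook's upper tip must go down through that hole and the hook must rest on the arm, hanging straight down. Lower the tip into the hole before you let go, let the hook hang still, and do not knock over the ink bottle.

Things in the scene. Friction and masses are not known exactly. Their poses are not given: they have to be found in the camera images.
- hook_center (a point): Centre of the upright plywood S-hook (x 54, y 10 thick, z 115 mm tall; 60 g). Starts in a slotted block 36 mm tall, 84 x 56 mm; lifts straight out. Level top bar: from 39.5 to 57.5 mm above this point; grip its 10 mm thickness there from above, fingers above its underside. Tip leg at its +x end; at its -x end the shank goes 46 mm straight down, then slants to +x into the lower bowl.
- hook_tip (a point): Rounded lower end of the S-hook's upper tip leg (10 x 10 mm, 22 mm long below the bar's underside): 22 mm to +x and 17.5 mm above hook_center, same axes. Between leg and shank 34 mm are free; between this end and the slanting part below at least 26 mm in height, so the arm's end slips in under the tip from the hook's +x side.
- hole (a point): Centre of the 30 mm hole, on the arm's top face, 150 mm above the table. Arm: fixed level steel plate 6 mm thick, 60 wide (y), 150 long; its free end is 28 mm away to this frame's -x (robot side), 13 mm of plate beyond the hole. Post, lower than the plate, at its +x end. Hook's x along this x: bar over the end strip, shank outside, tip in hole. The equally tall twin's arm has three 8 mm holes.
- bottle_center (a point): Centre of the black ink bottle, upright and loose on the table, 60 mm across, 165 mm tall; z is its axis. Leave it standing.
Mind the look-alikes: they are no part of the job. What is shaped like the part that bears hole but blue or purple is not meant.

How it is judged (in metres and radians):
On the way, in this order (a step that is already met when the one before it is completed fails the run):
1. the S-hook is lifted clear of its block (height (world z) of hook_center above 0.125 m), for 0.1 s.
2. its tip is in the large hole while the gripper still holds it (horizontal distance between hook_tip and hole below 0.016 m and z of hook_tip in the frame of hole below -0.002 m and contact force between hook and the fingers above 0.5 N), for 0.05 s.
At the end, for the whole second after the job is handed in: The S-hook hangs on the arm with its upper tip through the large hole (tip within 16 mm of the hole's axis, 14 to 32 mm below the arm's top face), within 14 degrees of upright, released and at rest (slower than 30 mm/s) (horizontal distance between hook_tip and hole below 0.016 m and z of hook_tip in the frame of hole between -0.032 and -0.014 m and angle between hook_center's own z axis and vertical below 0.25 rad and linear speed of hook below 0.03 m/s); the robot touches nothing.
It fails at once if the ink bottle is knocked over (angle between bottle_center's own z axis and vertical above 0.5 rad).
It also fails if it takes over 38 s, if anything falls off the work surface, if the arm or the gripper's body presses on something with over 40 N, if the wrist force passes 120 N, or if a joint passes its speed limit or range.

ROBOT

A 7-joint arm with a two-finger parallel gripper is mounted at the origin on the work surface. World frame = base frame: x ahead of the robot, y to its left, z up, the work surface at z = 0. Lengths are in mm, angles in rad, forces in N, time in s.
With the tool pointing down it reaches from about 400 to 875 mm from the base axis. Payload 4.4 kg.
Tool frame: the origin (TCP) lies at the very end of the fingers, on their centre line; the grasp point (between the pads) lies 19 mm behind it; z points along the fingers, y is the line along which they close (so a half turn about z gives the same grasp; the last joint's range is limited). The gripper opens to 85 mm and grips with 20 to 120 N. Pads are 22 mm wide; open, the fingers measure 114 mm over their backs; the gripper's body (76 mm by 85 mm) begins 54 mm behind the grasp point. The pads swing forward as they close: fully open they stand 13 mm farther back than shut.
Start: joints at [-1.214, 0.628, 0.038, 1.517, -0.027, 0.996, -0.02], TCP at [266.684, 592.788, 231.313] pointing down, gripper open.
Joint ranges: [-3.06, 3.06], [-0.37, 2.12], [-1.25, 1.32], [0.18, 2.47], [-1.1, 4.24], [0.23, 1.98], [-2.94, 2.94]. Speed limits (rad/s): [2.57, 2.57, 3.14, 3.14, 3.14, 3.14, 3.14].

INTERFACE

Orientations are given as [roll, pitch, yaw] about the fixed x, y, z axes, in that order (R = Rz(yaw) Ry(pitch) Rx(roll)).
In Python, from cell import sensors, get_image, camera_params, order gives the robot as it stands.
- The arm moves only by the shell command python3 -m inch 'ROWS' [OPENING]. ROWS is JSON, a list that holds one entry, the list of rows, each a list of 4 numbers: the shift along the tool's x, y, z in cm, then the turn about the tool's z in degrees. A call has 1 to 8 rows; each row is the pose to reach, as a shift and turn from the pose commanded when the call began, along the tool's axes at that moment; what a row does not reach only later rows make up. A row lasts 1/12 s, in which the tool goes at most 41.7 mm and 7.16 degrees, less where a joint would pass 70% of its speed; a pose out of reach is approached as far as the arm can. A call with a gripper value outside its range is refused whole. OPENING is the finger opening in cm, from 0 to 8.54, set as the call begins (- or left out, the last holds). The fingers move at their own pace and stop on an object; the grip force is fixed at half the most. Time passes only in rows, so rows that repeat a pose let the fingers close. It gives the time, the measured TCP pose, the force, the opening and the grip force at its end, in the units of the state.
- sensors.read_state(): the state, without advancing time (a new reading comes with each control period).
- get_image(name): name is "scene" or "top"; returns the picture (384x512x3 uint8, blue, green, red); there is no depth.
- camera_params(name): a dict with "mtx" (3x3 intrinsics, pixels), "D" ([k1, k2, p1, p2, k3] as OpenCV has them; the pictures are not rectified), "rvec" (rotation vector, rad) and "tvec" (3), from world to camera coordinates, as OpenCV has them. Camera axes: x right, y down, z forward; pixel columns grow to the right and rows downward; lengths in mm; the calibration is good to about 2 mm. A picture is of the moment at which its call begins. camera_params takes no time and is no camera call.
- order.finish_job(): hands the job in; it is judged then, once.
The state is a dict: "clock": time; "qpos": joint angles; "qd": joint speeds; "tau": joint torques, N m; "eef_pos": TCP position; "tool_rot": TCP orientation; "force": force on the tool from outside, world axes, zero at the start; "torque": the same for the moment, N m; "width": finger opening in mm; "gripper_force": force on a finger pad.
Only numpy, scipy, OpenCV 4.12 (cv2) and the standard library are available. Lean on these libraries where they do the work, as an engineer would, in place of code of your own. Each camera call takes 0.05 s, during which the arm holds its last target. There are 200 camera calls.

## Working session

There is one attempt and no reset: what is moved stays moved. The work goes in short steps, Python scripts to look and compute and a shell command to move; the robot and the scene stay as the last step left them, time stands still between calls to the robot, and variables do not carry over. Pictures are saved under pics/ and viewed, at most 13 in all, crops included, and the job is handed in when it is done.

```bash
mkdir -p pics; ls; cat > h.py <<'E'
import numpy as np,cv2
from cell import sensors,get_image,camera_params,order
def pix(c,P):
    p=camera_params(c); return cv2.projectPoints(np.float64(P).reshape(-1,1,3),np.float64(p["rvec"]),np.float64(p["tvec"]),np.float64(p["mtx"]),np.float64(p["D"]))[0].reshape(-1,2)
def ray(c,uv):
    p=camera_params(c); n=cv2.undistortPoints(np.float64(uv).reshape(-1,1,2),np.float64(p["mtx"]),np.float64(p["D"])).reshape(-1,2)
    R=cv2.Rodrigues(np.float64(p["rvec"]))[0]; t=np.float64(p["tvec"]).ravel()
    return -R.T@t,np.c_[n,np.ones(len(n))]@R
def onz(c,uv,z):
    o,d=ray(c,uv); return o+d*((z-o[2])/d[:,2:])
def tri(uvs,uvt):
    (a,d),(b,e)=ray("scene",[uvs]),ray("top",[uvt]); A=np.c_[d[0],-e[0]]
    s=np.linalg.lstsq(A,b-a,rcond=None)[0]; p,q=a+s[0]*d[0],b+s[1]*e[0]; return (p+q)/2,np.linalg.norm(p-q)
E
python3 - <<'E'
from h import *
for c in("scene","top"):
    cv2.imwrite(f"pics/{c}0.png",get_image(c)); print(c,ray(c,[[256,192]]))
s=sensors.read_state();print(s["clock"],s["eef_pos"],s["tool_rot"],s["width"])
E
```

```text
pics
scene (array([981.26521772,  53.05523659, 798.58640639]), array([[-0.54964814,  0.04722507, -0.83423176]]))
top (array([ 325.54656764,   88.80040782, 1588.08073337]), array([[ 0.12340597, -0.0025078 , -0.99236647]]))
0.1 [266.42672751 592.30455581 230.50199752] [-3.13994251e+00  1.69609452e-05  2.71883691e+00] 85.6462932621295
```

View pics/scene0.png

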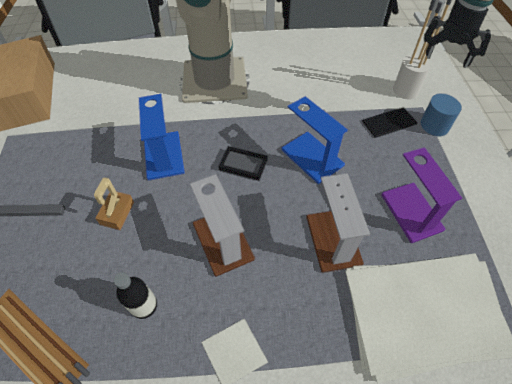

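View pics/top0.png

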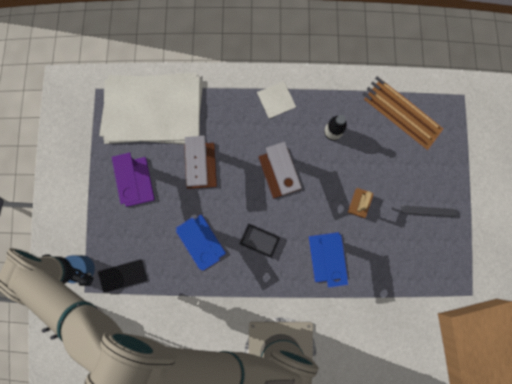

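Scene view: the candidates for the one-hole stand are grey one-hole (209,188; top view 288,183), grey three-hole twin (342,195), blue (152,103) and (305,104), and purple (420,159). I choose the grey one at (209,188). The hook is at (107,195) (top view 364,200), and the bottle is at (136,297) (top view 336,127). Next I'll check close crops.

```bash
python3 - <<'E'
from h import *
a=cv2.imread("pics/scene0.png");b=cv2.imread("pics/top0.png")
f=lambda i,x,y,w,h,k:cv2.resize(i[y:y+h,x:x+w],None,fx=k,fy=k,interpolation=cv2.INTER_CUBIC)
cv2.imwrite("pics/c1.png",f(a,85,165,160,110,5))
cv2.imwrite("pics/c2.png",f(b,255,110,130,110,6)[:600])
E
```

```text
(no output)
```

View pics/c1.png

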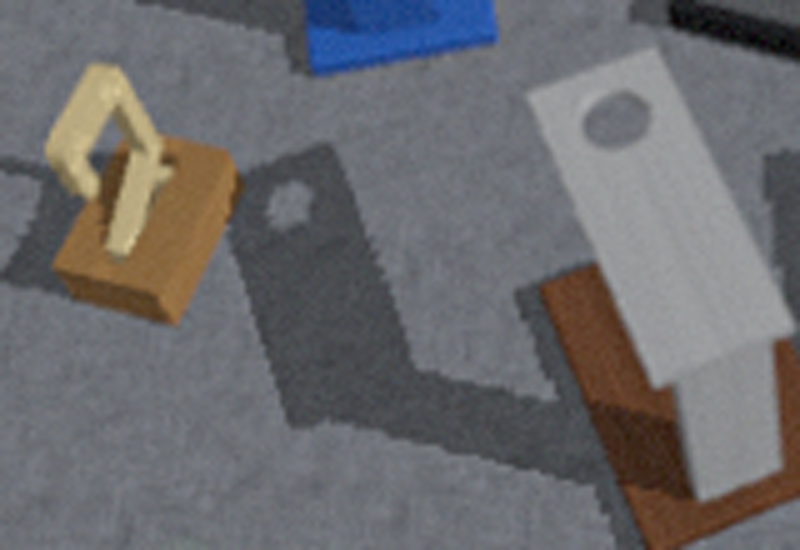

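View pics/c2.png

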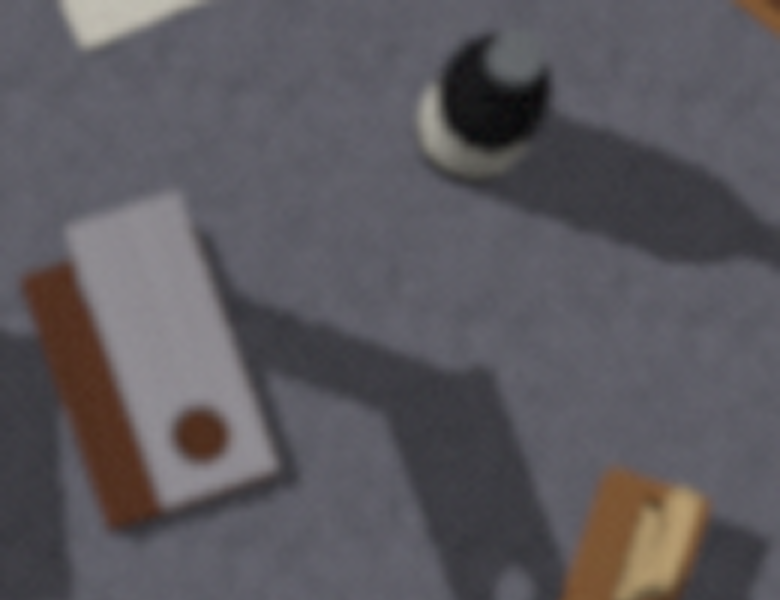

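The crops confirm it: the grey plate has one large hole, at scene (208.0,188.4) and top (288.1,181.8). In the scene view the hook's bar runs from its shank end, crop (105,65), to its tip end, crop (50,155). Next is a closer look at the hook in both views.

```bash
python3 - <<'E'
from h import *
a=cv2.imread("pics/scene0.png");b=cv2.imread("pics/top0.png")
f=lambda i,x,y,w,h,k:cv2.resize(i[y:y+h,x:x+w],None,fx=k,fy=k,interpolation=cv2.INTER_CUBIC)
cv2.imwrite("pics/c3.png",np.hstack([f(a,90,172,40,60,10),f(b,345,180,40,60,10)]))
print(tri((208,188.4),(288.1,181.8)),onz("top",[[288.1,181.8]],150),onz("scene",[[208,188.4]],150))
c=np.array([[65,228],[183,190],[280,472],[160,510]]);P=onz("top",(c+.5)/6-.5+[255,110],150);print(P)
c=np.array([[528,95],[655,48],[795,328],[655,388]]);P=onz("scene",(c+.5)/5-.5+[85,165],150);print(P)
print(onz("top",[[334,129]],40))
E
```

```text
(array([536.21414791, -10.47805353, 150.5672398 ]), np.float64(0.17003575940722815)) [[536.29338874 -10.43202794 150.        ]] [[535.82322582 -10.61909203 150.        ]]
[[639.81635994  58.34206832 150.        ]
 [660.24810369  -1.03478857 150.        ]
 [517.33761623 -49.85646131 150.        ]
 [497.55788365   9.86902166 150.        ]]
[[519.99744209 -48.56832883 150.        ]
 [499.97490385   6.43970758 150.        ]
 [641.37105957  57.60640858 150.        ]
 [662.69084668   1.93896789 150.        ]]
[[ 729.88715229 -169.07249443   40.        ]]
```

View pics/c3.png

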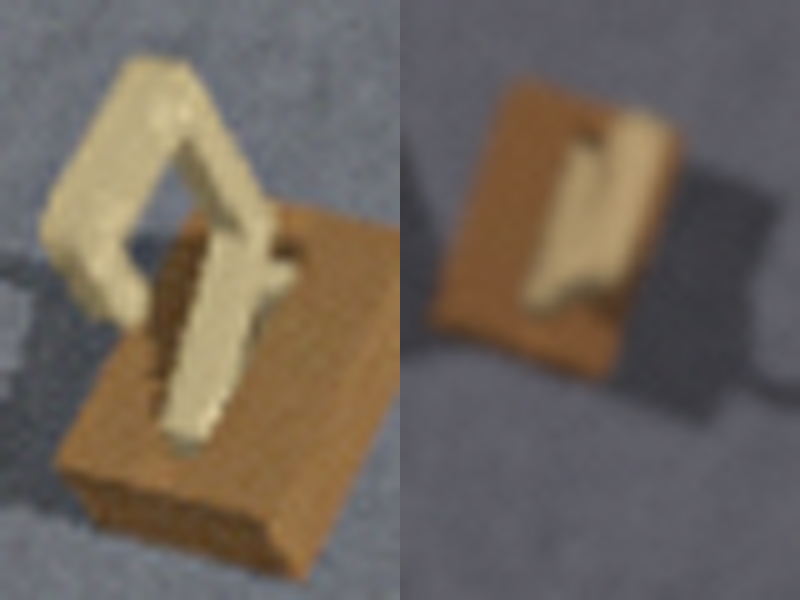

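The scene crop shows bar corners at (130,60), (185,65) and (45,215), the inner corner at (180,140), and the tip end near (130,318). The top crop shows the bar's tip end at (632..678,112). I'll fit the hook pose to these points.

```bash
python3 - <<'E'
from h import *
from scipy.optimize import least_squares
S=[((130,60),(-27,-5,57.5)),((185,65),(-27,5,57.5)),((43,218),(27,-5,57.5)),((180,140),(-17,5,39.5)),((130,318),(22,0,17.5)),((272,205),(-17,5,-6.5))]
T=[((634,105),(27,5,57.5)),((676,120),(27,-5,57.5))]
us=(np.array([s[0] for s in S])+.5)/10-.5+[90,172];ut=(np.array([s[0] for s in T])-[400,0]+.5)/10-.5+[345,180]
def M(q,m):
    c,s=np.cos(q[3]),np.sin(q[3]);m=np.float64(m);return np.c_[c*m[:,0]-s*m[:,1],s*m[:,0]+c*m[:,1],m[:,2]]+q[:3]
def r(q):return np.r_[(pix("scene",M(q,[s[1] for s in S]))-us).ravel(),(pix("top",M(q,[s[1] for s in T]))-ut).ravel()]
q=least_squares(r,[480,-130,90,-.3],loss="soft_l1",x_scale=[10,10,10,.1])
print(q.x,np.degrees(q.x[3]));print(r(q.x).reshape(-1,2).round(1))
blk=onz("top",(np.array([[525,75],[685,125],[610,380],[432,320]])-[400,0]+.5)/10-.5+[345,180],36);print(blk.round(0))
blk=onz("scene",(np.array([[58,465],[285,210],[268,525]])+.5)/10-.5+[90,172],36);print(blk.round(0))
q=q.x
m=[(x,y,z) for x in(-27,27) for y in(-5,5) for z in(39.5,57.5)]+[(x,y,17.5) for x in(17,27) for y in(-5,5)]+[(-17,y,-6.5) for y in(-5,5)]
f=lambda i,x,y,w,h,k:cv2.resize(i[y:y+h,x:x+w],None,fx=k,fy=k,interpolation=cv2.INTER_CUBIC)
o=[]
for c,x0,y0 in(("scene",90,172),("top",345,180)):
    im=f(cv2.imread(f"pics/{c}0.png"),x0,y0,40,60,10)
    for u in pix(c,M(q,m)): cv2.circle(im,tuple(int(v) for v in((u-[x0,y0]+.5)*10-.5)),3,(0,0,255),-1)
    o.append(im)
cv2.imwrite("pics/c4.png",np.hstack(o))
E
```

```text
[ 4.89607167e+02 -2.56805170e+02  6.56734447e+01 -2.95945184e-01] -16.956409996981723
[[ 1.2 -1.2]
 [-0.4 -1. ]
 [-0.3  2.2]
 [ 0.8 -0.6]
 [ 0.   0.2]
 [-2.2  3.7]
 [ 0.5  0.4]
 [-0.6 -0.2]]
[[ 539. -243.   36.]
 [ 523. -296.   36.]
 [ 440. -270.   36.]
 [ 459. -212.   36.]]
[[ 520. -296.   36.]
 [ 450. -249.   36.]
 [ 540. -242.   36.]]
```

View pics/c4.png

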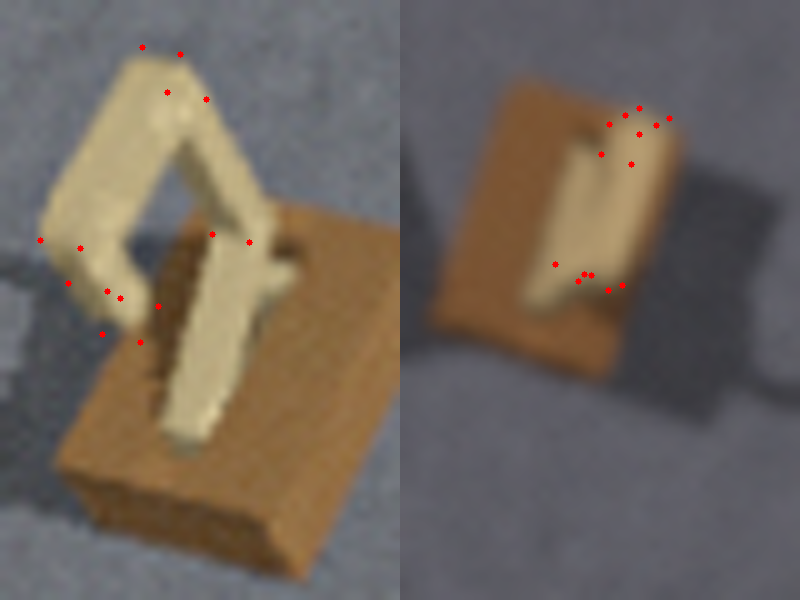

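The overlay is off because I gave the shank corner (270,205) to the wrong edge: it is the outer −x edge. I'll refit with that corrected.

```bash
python3 - <<'E'
from h import *
from scipy.optimize import least_squares
S=[((130,60),(-27,-5,57.5)),((185,65),(-27,5,57.5)),((43,218),(27,-5,57.5)),((180,138),(-17,5,39.5)),((130,318),(22,0,17.5)),((272,205),(-27,5,-6.5)),((213,222),(-17,5,-6.5)),((122,245),(17,5,39.5))]
T=[((634,105),(27,5,57.5)),((676,120),(27,-5,57.5))]
us=(np.array([s[0] for s in S])+.5)/10-.5+[90,172];ut=(np.array([s[0] for s in T])-[400,0]+.5)/10-.5+[345,180]
def M(q,m):
    c,s=np.cos(q[3]),np.sin(q[3]);m=np.float64(m);return np.c_[c*m[:,0]-s*m[:,1],s*m[:,0]+c*m[:,1],m[:,2]]+q[:3]
def r(q):return np.r_[(pix("scene",M(q,[s[1] for s in S]))-us).ravel(),(pix("top",M(q,[s[1] for s in T]))-ut).ravel()]
q=least_squares(r,[480,-250,66,-.3],loss="soft_l1",x_scale=[10,10,10,.1])
print(q.x,np.degrees(q.x[3]));print(r(q.x).reshape(-1,2).round(1))
q=q.x
m=[(x,y,z) for x in(-27,27) for y in(-5,5) for z in(39.5,57.5)]+[(x,y,17.5) for x in(17,27) for y in(-5,5)]+[(x,y,-6.5) for x in(-27,-17) for y in(-5,5)]
f=lambda i,x,y,w,h,k:cv2.resize(i[y:y+h,x:x+w],None,fx=k,fy=k,interpolation=cv2.INTER_CUBIC)
o=[]
for c,x0,y0 in(("scene",90,172),("top",345,180)):
    im=f(cv2.imread(f"pics/{c}0.png"),x0,y0,40,60,10)
    for u in pix(c,M(q,m)): cv2.circle(im,tuple(int(v) for v in((u-[x0,y0]+.5)*10-.5)),3,(0,0,255),-1)
    o.append(im)
cv2.imwrite("pics/c5.png",np.hstack(o))
E
```

```text
[ 4.89320036e+02 -2.57417122e+02  6.64817474e+01 -2.78617710e-01] -15.963618883767934
[[ 0.7 -1.5]
 [-0.9 -1.4]
 [-0.5  2. ]
 [ 0.4 -0.7]
 [-0.2 -0. ]
 [-1.   0. ]
 [ 3.3  1.7]
 [ 0.2  0.7]
 [ 0.6  0.4]
 [-0.5 -0.2]]
```

View pics/c5.png

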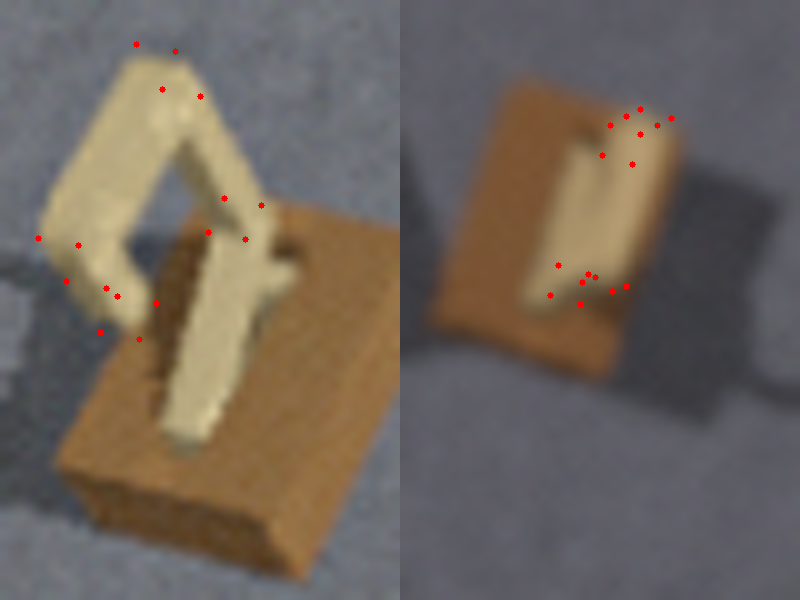

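The refit matches: the hook is at about (489,−257,66), yaw about −17°. Its corners are rounded, and it is consistent with the block's centre and edges. The hole is at (536,−10.5,150), yaw about 19°. Next I'll work out the moves.

```bash
cat >> h.py <<'E'
def delta(targets):
    s=sensors.read_state(); p=np.array(s["eef_pos"]);y=s["tool_rot"][2]
    print("t",s["clock"],p.round(1),np.degrees(s["tool_rot"]).round(1),"w",s["width"],"F",np.round(s["force"],1),s["gripper_force"])
    for x,yy,z,yaw in targets:
        d=np.array([x,yy,z])-p; c,sn=np.cos(y),np.sin(y)
        print((x,yy,z,yaw),"->",np.round([(c*d[0]+sn*d[1])/10,(sn*d[0]-c*d[1])/10,-d[2]/10],2), round(-((yaw-np.degrees(y)+180)%360-180),1))
E
python3 - <<'E'
from h import *
delta([(480,300,235,163),(500,50,235,163),(489.5,-257,200,163)])
print(onz("top",[[328,245],[318,280],[345,280]],150).round(),onz("scene",[[152,103]],150).round())
E
```

```text
t 0.1 [266.4 592.3 230.5] [-179.9    0.   155.8] w 85.6462932621295 F [-0.2  0.1  0.3] 0.0
(480, 300, 235, 163) -> [-31.47 -17.89  -0.45] -7.2
(500, 50, 235, 163) -> [-43.55 -39.87  -0.45] -7.2
(489.5, -257, 200, 163) -> [-55.19 -68.3    3.05] -7.2
[[ 349. -130.  150.]
 [ 246. -100.  150.]
 [ 246. -181.  150.]] [[ 259. -151.  150.]]
```

```bash
python3 -m inch '[[[-3,-1.8,0,0],[-6.3,-3.6,0,-1],[-9.5,-5.4,0,-2],[-12.6,-7.2,-0.4,-3],[-15.8,-9,-0.4,-4],[-19,-10.8,-0.4,-5],[-22.1,-12.6,-0.4,-6],[-25.2,-14.4,-0.4,-7]]]' 5 
python3 - <<'E'
from h import *
delta([(480,300,235,163),(500,50,235,163),(489.5,-257,180,163)])
E
```

```text
clock: 0.77
eef_pos: [438.0, 356.3, 235.1]
tool_rot: [-3.141, -0.0, 2.842]
force: [0.1, -0.1, -0.6]
width: 50.0
gripper_force: 0.0
t 0.7667 [438.  356.3 235.1] [-180.    -0.   162.8] w 50.01103294851796 F [ 0.1 -0.1 -0.6] 0.0
(480, 300, 235, 163) -> [-5.68 -4.14  0.01] -0.2
(500, 50, 235, 163) -> [-1.497e+01 -2.743e+01  1.000e-02] -0.2
(489.5, -257, 180, 163) -> [-23.03 -57.08   5.51] -0.2
```

```bash
python3 -m inch '[[[-2.5,-3,0,0],[-4.5,-6.5,0,0],[-6.5,-10,0,0],[-8.5,-13.5,0,0],[-10.5,-17,0,0],[-12.5,-20.5,0,0],[-14,-24,0,0],[-15.5,-27.5,0,0]]]' 
python3 -m inch '[[[-1.2,-3.7,0,0],[-2.3,-7.5,0,0],[-3.4,-11.2,0,0],[-4.5,-15,0.5,0],[-5.5,-18.7,1,0],[-6.5,-22.5,1.5,0],[-7.2,-26,2,0],[-7.6,-29,2.5,0]]]'
python3 - <<'E'
from h import *
delta([(489.5,-257,150,163),(489.5,-257,109,163)])
E
```

```text
clock: 1.43
eef_pos: [503.9, 47.4, 235.1]
tool_rot: [-3.141, -0.0, 2.841]
force: [1.1, 0.2, 0.9]
width: 49.7
gripper_force: 0.0
clock: 2.1
eef_pos: [490.0, -253.1, 209.8]
tool_rot: [-3.141, -0.0, 2.839]
force: [-0.0, -1.1, -0.4]
width: 49.7
gripper_force: 0.0
t 2.1 [ 490.  -253.1  209.8] [-179.9   -0.   162.7] w 49.67502724670151 F [-0.  -1.1 -0.4] 0.0
(489.5, -257, 150, 163) -> [-0.07 -0.39  5.98] -0.3
(489.5, -257, 109, 163) -> [-0.07 -0.39 10.08] -0.3
```

```bash
python3 -m inch '[[[-0.1,-0.4,2,-0.3],[-0.1,-0.4,4,-0.3],[-0.1,-0.4,6,-0.3],[-0.1,-0.4,7.5,-0.3],[-0.1,-0.4,8.7,-0.3],[-0.1,-0.4,9.5,-0.3],[-0.1,-0.4,10.1,-0.3],[-0.1,-0.4,10.1,-0.3]]]'
python3 -m inch '[[[0,0,0,0],[0,0,0,0],[0,0,0,0],[0,0,0,0]]]' 3
python3 - <<'E'
from h import *
a=get_image("scene");delta([])
cv2.imwrite("pics/g.png",cv2.resize(a[140:240,50:170],None,fx=6,fy=6,interpolation=cv2.INTER_CUBIC))
E
```

```text
clock: 2.77
eef_pos: [489.9, -253.8, 108.2]
tool_rot: [3.141, -0.002, 2.846]
force: [0.3, -0.4, 0.6]
width: 49.9
gripper_force: 0.0
clock: 3.1
eef_pos: [490.9, -254.3, 110.0]
tool_rot: [-3.141, 0.001, 2.846]
force: [-0.6, 0.2, -0.2]
width: 30.4
gripper_force: 0.0
t 3.15 [ 490.8 -254.3  109.9] [-1.800e+02  1.000e-01  1.631e+02] w 29.878544213213694 F [-0.3 -0.1  0.4] 0.0
```

View pics/g.png

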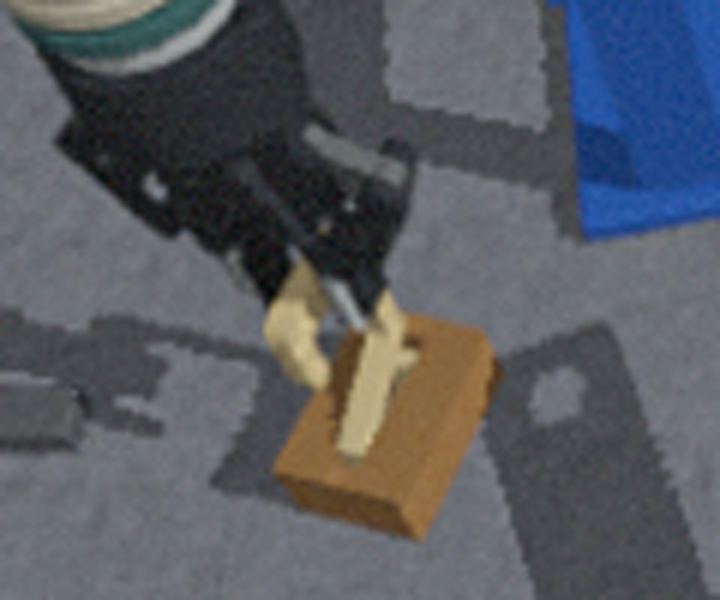

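The bar is between the fingers: tip leg at (295,330), finger at (365,320), shank at (390,320). Now I'll close and lift a little.

```bash
python3 -m inch '[[[0,0,0,0],[0,0,0,0],[0,0,0,0],[0,0,0,0],[0,0,0,0],[0,0,0,0],[0,0,0,0],[0,0,0,0]]]' 0.4
python3 -m inch '[[[0,0,-0.7,0],[0,0,-1.5,0],[0,0,-2.5,0],[0,0,-3.5,0],[0,0,-4.5,0],[0,0,-5.5,0],[0,0,-6.5,0],[0,0,-7.5,0]]]'
python3 -m inch '[[[0,0,-1,0],[0,0,-2.5,0],[0,0,-4,0],[0,0,-5.5,0],[0,0,-7,0],[0,0,-8,0],[0,0,-8.5,0],[0,0,-8.5,0]]]'
python3 -m inch '[[[0,0,0,0],[0,0,0,0],[0,0,0,0],[0,0,0,0]]]'
python3 - <<'E'
from h import *
a,b=get_image("scene"),get_image("top");delta([(440,-44,275,199),(440,-44,183,199)])
cv2.imwrite("pics/l_s.png",a);cv2.imwrite("pics/l_t.png",b)
c=pix("scene",[[490,-256,220]])[0].astype(int);print(c)
x,y=max(c[0]-45,0),max(c[1]-45,0)
cv2.imwrite("pics/l.png",cv2.resize(a[y:y+110,x:x+110],None,fx=5,fy=5,interpolation=cv2.INTER_CUBIC));print(x,y)
E
```

```text
clock: 3.82
eef_pos: [490.6, -254.9, 109.7]
tool_rot: [-3.141, 0.001, 2.846]
force: [-1.6, -2.5, 4.9]
width: 8.4
gripper_force: 59.7
clock: 4.48
eef_pos: [490.7, -253.8, 185.6]
tool_rot: [3.141, 0.0, 2.847]
force: [0.5, 0.4, -1.2]
width: 8.3
gripper_force: 58.9
clock: 5.15
eef_pos: [491.0, -254.4, 270.5]
tool_rot: [-3.141, 0.002, 2.846]
force: [-0.1, 1.0, -1.2]
width: 8.3
gripper_force: 58.9
clock: 5.48
eef_pos: [490.1, -253.9, 268.5]
tool_rot: [3.141, -0.002, 2.846]
force: [-0.3, 0.3, -1.2]
width: 8.3
gripper_force: 58.9
t 5.5833 [ 490.3 -254.   268.8] [ 1.800e+02 -1.000e-01  1.631e+02] w 8.258469762854917 F [ 0.2  0.6 -1.1] 58.850210309028625
(440, -44, 275, 199) -> [10.93 18.63 -0.62] -35.9
(440, -44, 183, 199) -> [10.93 18.63  8.58] -35.9
[ 85 159]
40 114
```

View pics/l.png

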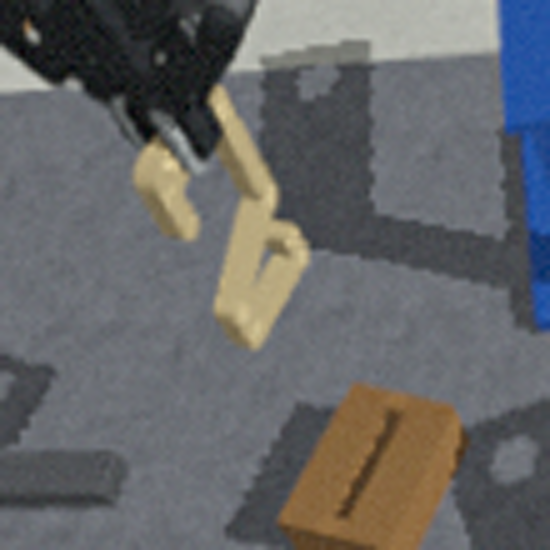

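The hook is held and clear of the block, with its tip end at crop (188,234). I'll check that against the predicted tip position.

```bash
python3 - <<'E'
from h import *
p=np.array([490.3,-254,268.8]);y=np.radians(-17);u=np.array([np.cos(y),np.sin(y),0])
for dz in(-46,-43,-40):
  for ox in(-4,0,4):
    P=[p+u*(22+ox)+[0,0,17.5+dz], p+u*(-27+ox)+[0,0,-6.5+dz],p+[0,0,dz-57.5]]
    print(dz,ox,((pix("scene",P)-[40,114]+.5)*5-.5).round(0).tolist())
E
```

```text
-46 -4 [[193.0, 233.0], [269.0, 179.0], [279.0, 309.0]]
-46 0 [[189.0, 241.0], [265.0, 186.0], [279.0, 309.0]]
-46 4 [[184.0, 249.0], [260.0, 193.0], [279.0, 309.0]]
-43 -4 [[190.0, 229.0], [266.0, 174.0], [276.0, 305.0]]
-43 0 [[186.0, 237.0], [262.0, 182.0], [276.0, 305.0]]
-43 4 [[181.0, 244.0], [258.0, 189.0], [276.0, 305.0]]
-40 -4 [[188.0, 224.0], [264.0, 170.0], [274.0, 301.0]]
-40 0 [[183.0, 232.0], [260.0, 177.0], [274.0, 301.0]]
-40 4 [[178.0, 240.0], [255.0, 184.0], [274.0, 301.0]]
```

The measurements agree with a TCP-to-centre offset of −43 mm and no shift along the bar. Next I'll carry it to the point in front of the arm's free end.

```bash
python3 -m inch '[[[0.8,1.3,0,-2],[2.2,3.7,-0.3,-6],[3.6,6.2,-0.6,-11],[5.1,8.7,-0.6,-16],[6.6,11.2,-0.6,-21],[8.1,13.7,-0.6,-26],[9.5,16.2,-0.6,-31],[10.6,18.1,-0.6,-35]]]'
python3 -m inch '[[[0,0,0,0],[0,0,0,0],[0,0,0,0]]]'
python3 - <<'E'
from h import *
delta([(440,-44,185,199),(515.4,-17.7,185,199)])
E
```

```text
clock: 6.25
eef_pos: [441.1, -47.8, 275.3]
tool_rot: [3.141, 0.0, -2.82]
force: [-0.5, 0.2, -1.0]
width: 8.5
gripper_force: 58.8
clock: 6.5
eef_pos: [442.0, -50.9, 275.3]
tool_rot: [-3.141, 0.0, -2.827]
force: [-0.0, -0.8, -0.5]
width: 8.4
gripper_force: 58.7
t 6.5 [442.  -50.9 275.3] [-180.    0. -162.] w 8.372774590066529 F [-0.  -0.8 -0.5] 58.73895585536957
(440, -44, 185, 199) -> [-0.02  0.72  9.03] -1.0
(515.4, -17.7, 185, 199) -> [-8.01  0.89  9.03] -1.0
```

```bash
python3 -m inch '[[[0,0.2,1,-0.3],[0,0.5,2.5,-0.7],[0,0.7,4,-1],[0,0.7,5.5,-1],[0,0.7,7,-1],[0,0.7,8.2,-1],[0,0.7,9,-1],[0,0.7,9,-1]]]'
python3 -m inch '[[[0,0,0,0],[0,0,0,0],[0,0,0,0]]]'
python3 - <<'E'
from h import *
delta([(515.4,-17.7,185,199)])
E
```

```text
clock: 7.17
eef_pos: [438.8, -44.5, 183.8]
tool_rot: [3.141, -0.003, -2.811]
force: [-0.3, -0.1, -1.0]
width: 8.5
gripper_force: 58.7
clock: 7.42
eef_pos: [440.3, -43.7, 186.0]
tool_rot: [-3.141, 0.001, -2.809]
force: [0.0, 0.0, -0.1]
width: 8.4
gripper_force: 58.7
t 7.4167 [440.3 -43.7 186. ] [-1.80e+02  1.00e-01 -1.61e+02] w 8.395009240812358 F [ 0.   0.  -0.1] 58.72094929218292
(515.4, -17.7, 185, 199) -> [-7.95  0.    0.1 ] 0.0
```

```bash
python3 -m inch '[[[-0.8,0,0,0],[-2,0,0,0],[-3.3,0,0,0],[-4.6,0,0,0],[-5.9,0,0,0],[-7,0,0,0],[-7.7,0,0,0],[-7.95,0,0,0]]]'
python3 -m inch '[[[0,0,0,0],[0,0,0,0],[0,0,0,0]]]'
python3 - <<'E'
from h import *
a,b=get_image("scene"),get_image("top");delta([(515.4,-17.7,153.5,199)])
p=np.array(sensors.read_state()["eef_pos"]);y=np.radians(19);t=p+[22*np.cos(y),22*np.sin(y),-25.5];print(t)
f=lambda i,x,y,k:cv2.resize(i[y:y+90,x:x+60],None,fx=k,fy=k,interpolation=cv2.INTER_CUBIC)
cv2.imwrite("pics/p.png",np.hstack([f(a,180,130,6),f(b,260,150,6)]))
print((pix("scene",[t])-[180,130]+.5)*6-.5)
E
```

```text
clock: 8.08
eef_pos: [516.5, -16.7, 185.6]
tool_rot: [-3.141, 0.002, -2.808]
force: [0.1, 0.8, -0.2]
width: 8.5
gripper_force: 58.7
clock: 8.33
eef_pos: [514.0, -17.8, 185.3]
tool_rot: [3.142, -0.001, -2.809]
force: [-0.7, -0.1, -0.8]
width: 8.5
gripper_force: 58.7
t 8.4333 [514.2 -17.8 185.3] [ 180.   -0. -161.] w 8.478288167738262 F [ 0.4  0.4 -0.6] 58.720752596855164
(515.4, -17.7, 153.5, 199) -> [-0.12 -0.03  3.18] 0.0
[534.98960009 -10.61799846 159.84245512]
[[167.41730897 335.16198571]]
```

View pics/p.png

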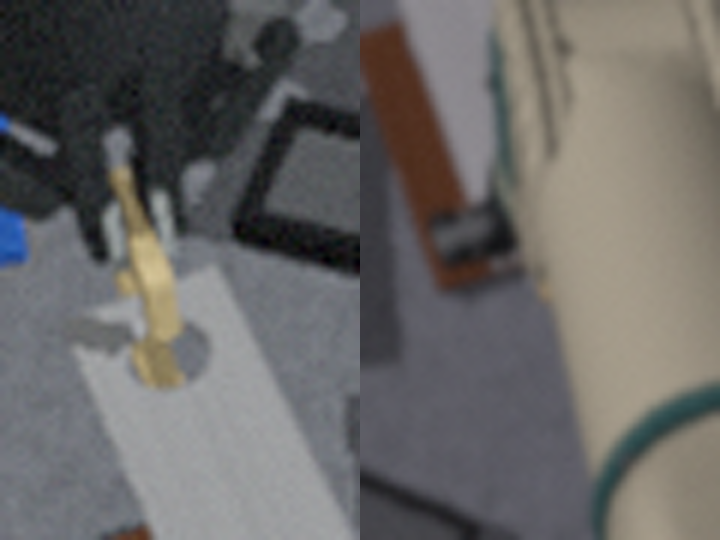

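The tip is above the hole, at crop (168,335) as predicted, and the bowl shows through the hole from below. Lowering now.

```bash
python3 -m inch '[[[-0.1,0,0.4,0],[-0.1,0,0.9,0],[-0.1,0,1.4,0],[-0.1,0,1.8,0],[-0.1,0,2.2,0],[-0.1,0,2.5,0],[-0.1,0,2.7,0],[-0.1,0,2.8,0]]]'
python3 -m inch '[[[0,0,0,0],[0,0,0.1,0],[0,0,0.2,0],[0,0,0.25,0],[0,0,0.3,0],[0,0,0.3,0]]]'
python3 - <<'E'
from h import *
delta([(515.4,-17.7,153.5,199)])
E
```

```text
clock: 9.1
eef_pos: [515.5, -17.1, 156.9]
tool_rot: [3.141, -0.001, -2.809]
force: [0.3, -0.8, -1.2]
width: 8.3
gripper_force: 58.7
clock: 9.6
eef_pos: [515.7, -17.2, 154.3]
tool_rot: [3.142, -0.0, -2.809]
force: [0.0, -0.1, -0.8]
width: 8.5
gripper_force: 58.7
t 9.6 [515.7 -17.2 154.3] [ 180.    -0.  -160.9] w 8.500309962227185 F [ 0.  -0.1 -0.8] 58.72136950492859
(515.4, -17.7, 153.5, 199) -> [ 0.04 -0.04  0.08] 0.1
```

```bash
python3 -m inch '[[[0,0,0.05,0],[0,0,0.1,0],[0,0,0.15,0],[0,0,0.15,0]]]'
```

```text
clock: 9.93
eef_pos: [515.7, -17.2, 152.7]
tool_rot: [3.142, 0.0, -2.809]
force: [-0.0, -1.2, -0.5]
width: 8.4
gripper_force: 58.8
```

```bash
python3 -m inch '[[[0,0,0.05,0],[0,0,0.1,0],[0,0,0.1,0],[0,0,0.1,0]]]'
```

```text
clock: 10.27
eef_pos: [515.8, -17.2, 152.6]
tool_rot: [-3.141, 0.0, -2.809]
force: [-1.2, 0.1, 8.0]
width: 8.5
gripper_force: 59.9
```

The hook has contacted the arm at 8 N. I'll release, wait, then retreat upward.

```bash
python3 -m inch '[[[0,0,-0.05,0],[0,0,-0.05,0]]]' 
python3 -m inch '[[[0,0,0,0],[0,0,0,0],[0,0,0,0],[0,0,0,0],[0,0,0,0],[0,0,0,0]]]' 4
python3 -m inch '[[[0,0,-0.5,0],[0,0,-1.2,0],[0,0,-2.2,0],[0,0,-3.5,0],[0,0,-5,0],[0,0,-7,0],[0,0,-9,0],[0,0,-11,0]]]'
python3 -m inch '[[[1.5,0,-1.5,0],[4,0,-3,0],[7,0,-4,0],[9,0,-4,0],[10,0,-4,0],[10,0,-4,0],[10,0,-4,0],[10,0,-4,0]]]'
python3 - <<'E'
from h import *
a=get_image("scene");delta([])
cv2.imwrite("pics/e.png",cv2.resize(a[140:320,100:280],None,fx=3.3,fy=3.3,interpolation=cv2.INTER_CUBIC))
E
```

```text
clock: 10.43
eef_pos: [515.8, -17.1, 152.6]
tool_rot: [-3.141, 0.0, -2.809]
force: [-1.4, 0.2, 5.2]
width: 8.7
gripper_force: 59.4
clock: 10.93
eef_pos: [515.7, -17.1, 152.2]
tool_rot: [3.142, -0.0, -2.809]
force: [0.4, -0.3, -0.7]
width: 39.7
gripper_force: 0.0
clock: 11.6
eef_pos: [515.7, -17.1, 264.4]
tool_rot: [-3.141, 0.001, -2.809]
force: [0.1, 0.0, -0.1]
width: 40.0
gripper_force: 0.0
clock: 12.27
eef_pos: [422.6, -49.3, 302.5]
tool_rot: [-3.142, 0.001, -2.808]
force: [0.1, -0.4, -0.2]
width: 40.0
gripper_force: 0.0
t 12.3167 [422.5 -49.2 302.3] [ 180.     0.  -160.9] w 40.072676223318304 F [-0.  -0.1 -0.3] 0.0
```

View pics/e.png

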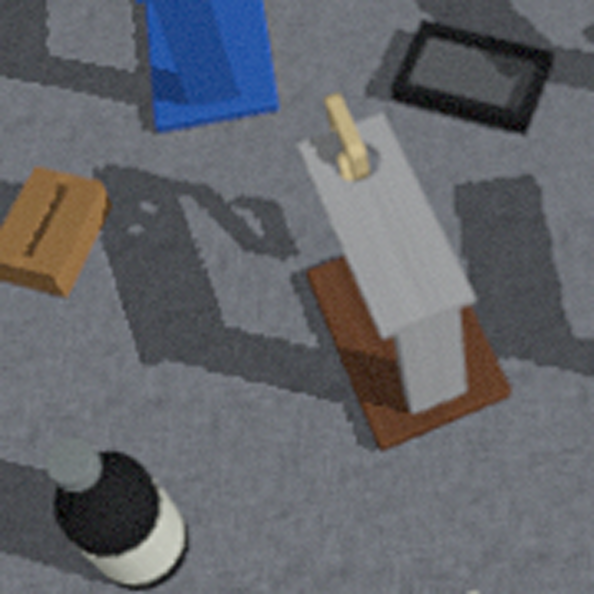

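The hook hangs with its bar on the arm, from (335,100) to (355,175), and the tip is in the hole. The bottle is standing at (125,520). I'll let it settle, check nothing is moving, and hand in.

```bash
python3 -m inch '[[[0,0,0,0],[0,0,0,0],[0,0,0,0],[0,0,0,0],[0,0,0,0],[0,0,0,0],[0,0,0,0],[0,0,0,0]]]' >/dev/null
python3 -m inch '[[[0,0,0,0],[0,0,0,0],[0,0,0,0],[0,0,0,0],[0,0,0,0],[0,0,0,0],[0,0,0,0],[0,0,0,0]]]'
python3 - <<'E'
from h import *
I=[get_image("scene")[160:220,190:225].astype(int) for _ in range(6)]
print([np.abs(i-I[0]).mean().round(2) for i in I[1:]],[np.abs(i-I[0]).max() for i in I[1:]])
print(order.finish_job())
E
```

```text
clock: 13.65
eef_pos: [421.2, -49.8, 302.3]
tool_rot: [3.142, -0.0, -2.809]
force: [0.5, -0.4, 1.7]
width: 40.0
gripper_force: 0.0
[np.float64(2.37), np.float64(2.48), np.float64(2.37), np.float64(2.35), np.float64(2.46)] [np.int64(27), np.int64(31), np.int64(26), np.int64(28), np.int64(29)]
the job is handed in; nothing more can be done
None
```

The S-hook hangs still on the grey one-hole arm with its tip through the large hole, the ink bottle is still standing, and I handed the job in at about 14 s; no verdict came back.

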